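# Hang the thread shelf on the sewing chest

### The arm

A 6-joint arm with a two-finger parallel gripper is mounted at the origin on the work surface. World frame = base frame: x ahead of the robot, y to its left, z up, the work surface at z = 0. Lengths are in m, angles in degrees, forces in N, time in s.
With the tool pointing down it reaches from about 0.4 to 0.825 m from the base axis. Payload 7 kg.
Tool frame: the origin (TCP) lies on the centre line of the jaws, within the pads' length; the fingertips stand 14 mm ahead of it and the grasp point (between the pads) lies 5 mm behind it; z points along the fingers, y is the line along which they close (so a half turn about z gives the same grasp; the last joint's range is limited). The gripper opens to 88 mm and grips with 3 to 60 N. Pads are 19 mm wide; open, the fingers measure 130 mm over their backs; the gripper's body (78 mm by 193 mm) begins 47 mm behind the grasp point.
Start: joints at [-56.717, 20.546, 0.682, 0, -70.136, -16.507], TCP at [0.195, -0.646, 0.241] pointing down, gripper open.
Joint ranges: [-176.03, 176.03], [-82.01, 121.73], [-58.28, 71.71], [-173.87, 95.51], [-174.79, -0.11], [-173.66, 173.66]. Speed limits (degrees/s): [136.94, 136.94, 172.46, 180, 180, 180].

### API

Orientations are given as [roll, pitch, yaw] about the fixed x, y, z axes, in that order (R = Rz(yaw) Ry(pitch) Rx(roll)).
In Python, from plant import r gives the robot as it stands.
- The arm moves only by the tool send_rows, never from a script. Its argument "steps" is a list of rows, each an object with "dp": the shift along the tool's x, y, z in mm, a list of three; "roll": the turn about the tool's z in rad; "jaw": the opening in per cent of the stroke, from 0 (shut) to 100 (fully open). In form: [{"dp": [tx, ty, tz], "roll": roll, "jaw": jaw}, ...]. A call has 1 to 5 rows; each row is the pose to reach, as a shift and turn from the pose commanded when the call began, along the tool's axes at that moment; what a row does not reach only later rows make up. A row lasts 1/8 s, in which the tool goes at most 62.5 mm and 10.7 degrees, less where a joint would pass 70% of its speed; a pose out of reach is approached as far as the arm can. A call with a gripper value outside its range is refused whole. The fingers move at their own pace and stop on an object; "newtons" is the grip in N (left out, the last holds). Time passes only in rows, so rows that repeat a pose let the fingers close. It gives the time, the measured TCP pose, the force, the opening and the grip force at its end, in the units of the state.
- r.get_state(): the state, without advancing time (a new reading comes with each control period).
- r.capture(name): name is "scene" or "side" or "wrist"; returns a dict with "image" (400x640x3 uint8, blue, green, red), "K" (3x3 intrinsics, pixels), "rvec" (rotation vector, rad) and "tvec" (3), from world to camera coordinates, as OpenCV has them. Camera axes: x right, y down, z forward; pixel columns grow to the right and rows downward; lengths in m; the calibration is good to about 2 mm. A picture is of the moment at which its call begins. There is no depth.
- r.close_job(): hands the job in; it is judged then, once.
The state is a dict: "time_s": time; "joints": joint angles; "qd": joint speeds; "joint_torque": joint torques, N m; "tcp_pos": TCP position; "eef_rot": TCP orientation; "contact_force": force on the tool from outside, world axes, zero at the start; "moment": the same for the moment, N m; "gripper_width": finger opening in m; "gripper_force": force on a finger pad.
Only numpy, scipy, OpenCV 4.12 (cv2) and the standard library are available. Lean on these libraries where they do the work, as an engineer would, in place of code of your own. Each camera call takes 0.05 s, during which the arm holds its last target. There are 200 camera calls.

### The job

Hang the little plywood thread shelf, upright, on the side of the wooden sewing chest: slip the round part of its keyhole over the headed stud, then lower it until the stud reaches the top of the narrow slot and carries the shelf, and only then let go. Be gentle: do not push or press the shelf hard against the chest or the stud (stay well under 20 N), do not let it drop, and leave the jar, the tin and the loose spools where they are.

Things in the scene. Friction and masses are not known exactly. Their poses are not given: they have to be found in the camera images.
- rack_mid (a point): Middle of the upright plywood board of the thread shelf (loose, 150-310 g, stands on the table): board 76 wide, 7 thick, 190 high; its top 55 mm is a 44 wide tab to hold it by. The point is mid-width, mid-thickness, half-way up (95 above the underside). Axes: -x to the front, +x out of the back, y across, z up.
- stud_slot (a point): Lower end of the travel of a stud in an upright adjusting slot (steel strip on the chest's side face), 115 mm above the table, on the face. Axes: -x straight out of the face, y along it, z up. A steel stud is clamped in it at y = 0, but anywhere from level with this point to 40 mm above it: its height is not measured and must be seen or felt.
- rack: The same shelf; origin mid-board at its underside, same axes. At its foot a small shelf sticks out 54 mm to the front (-x) with two fixed spools, up to 52 high. It hangs with its back against the chest, its axes parallel to the chest's.
- chest: Fixed open wooden chest, 260 long, 150 deep, 165 high; origin under its centre; stud face at x = -75 mm, low tray on the other side to x = +156, 145 high. The one stud points along -x: neck 7 thick, 11 long from the face, then a head 14 across, 6 thick, tapering outwards to 8 (end 17 from the face). It holds firm at the allowed forces.
- button_jar: Glass button jar with a steel lid, 64 across, 85 high, origin under its centre. Leave alone.
- pin_tin: Round steel pin tin, 78 across, 32 high, origin under its centre. Leave alone.
- spool_a: Wooden spool of green thread, 32 across, 46 high, origin under its centre. Leave alone.
- spool_b: Wooden spool of pale thread, 32 across, 46 high, origin under its centre. Leave alone.
- keyhole (a point): Centre of the keyhole's round (eight-sided) opening, 19 mm across, right through the board, mid-width, 20 mm below rack_mid. Above it, past a bevelled neck, a slot 10.5 wide runs up to a closed end 23.5 mm above this point. Hung home, the stud's middle is 20 mm above this point (level with rack_mid). Axes as rack_mid.
There are look-alikes about, which are no part of the job. Of the things that look like the rack, take the one that is nearest to the robot's base at the start.

How it is judged (in metres and radians):
On the way, in this order (a step that is already met when the one before it is completed fails the run):
1. the shelf is lifted clear of the table, gripped (height (world z) of rack above 0.02 m and contact force between the fingers and rack above 1 N), for 0.1 s.
2. the stud's head has passed through the keyhole: the board is behind the head, held by the fingers (x of rack_mid in the frame of chest between -0.085 and -0.07 m and y of rack_mid in the frame of chest between -0.008 and 0.008 m and z of rack_mid in the frame of chest between 0.111 and 0.184 m and contact force between the fingers and rack above 1 N), for 0.1 s.
At the end, for the whole second after the job is handed in: The shelf hangs at rest on the stud, released and borne by the chest: board within 7 mm of the chest's face and, sideways, of the slot; square to the face and upright within 0.15 rad; its middle 111 to 159 mm above the table, as the stud's height gives it (x of rack_mid in the frame of chest between -0.086 and -0.072 m and y of rack_mid in the frame of chest between -0.007 and 0.007 m and z of rack_mid in the frame of chest between 0.111 and 0.159 m and angle between the x axis of rack and the x axis of chest, either way round below 0.15 rad and angle between rack's own z axis and vertical below 0.15 rad and contact force between rack and chest above 0.8 N and linear speed of rack below 0.02 m/s and angular speed of rack below 0.2 rad/s); the robot touches nothing.
It fails at once if the shelf is pushed against the chest or its stud with more than 20 N (contact force between rack and chest above 20 N).
It fails at once if the shelf is dropped (it moves faster than 0.18 m/s with no finger on it) (linear speed of rack above 0.18 m/s and contact force between the fingers and rack below 0.05 N).
It fails at once if the jar, tin or a loose spool is moved by more than 20 mm (distance of any of button_jar, pin_tin, spool_a, spool_b from where it was at the start of the episode above 0.02 m).
It also fails if it takes over 72 s, if anything falls off the work surface, if the arm or the gripper's body presses on something with over 40 N, if the wrist force passes 120 N, or if a joint passes its speed limit or range.

## Working session

There is one attempt and no reset: what is moved stays moved. The work goes in short steps, Python scripts to look and compute and a tool call to move; the robot and the scene stay as the last step left them, time stands still between calls to the robot, and variables do not carry over. Pictures are saved under pics/ and viewed, at most 10 in all, crops included, and the job is handed in when it is done.

Besides the shell and the picture viewer there is one more tool, called after "Request:" by a JSON object that holds its "fn" and its "kwargs". send_rows: Moves the arm, as the interface text tells. Its arguments: {"type":"object","properties":{"steps":{"type":"array","items":{"type":"object","properties":{"dp":{"type":"array","items":{"type":"number"}},"roll":{"type":"number"},"jaw":{"type":"number"}}}},"newtons":{"type":"number"}},"required":["steps"]}

```bash
mkdir -p pics; ls
python3 - <<'E'
from plant import r
import cv2
s=r.get_state();print(s)
for n in("scene","side"):
    c=r.capture(n);cv2.imwrite(f"pics/{n}0.png",c["image"]);print(n,c["K"],c["rvec"],c["tvec"])
E
```

```text
pics
{'time_s': 0.0, 'joints': array([-5.67175820e+01,  2.05895208e+01,  6.33095313e-01, -2.15614648e-02,
       -7.01353748e+01, -1.65061069e+01]), 'qd': array([ 0.00371247, -0.02300192,  0.05599139, -0.01085599,  0.04539758,
        0.09170306]), 'joint_torque': array([-1.72493870e-03, -5.82717276e+01,  2.93054259e+01,  6.99711174e+00,
        6.94550079e-03, -1.78028963e-04]), 'tcp_pos': array([ 0.19466516, -0.6458241 ,  0.23963459]), 'eef_rot': array([ 1.79906223e+02, -6.65087434e-03, -1.63231026e+02]), 'contact_force': array([-0.00839282,  0.02208333, -0.15228815]), 'moment': array([ 0.00148466, -0.00273579, -0.00612063]), 'gripper_force': 0.0, 'gripper_width': 0.08741091317465137}
scene [[365.12955396   0.         322.43259233]
 [  0.         365.12955396 197.78971297]
 [  0.           0.           1.        ]] [ 0.94203405  2.63531042 -0.88970813] [ 0.56214782 -0.08923873  1.16865043]
side [[427.88722695   0.         321.84967324]
 [  0.         427.88722695 202.5903159 ]
 [  0.           0.           1.        ]] [ 0.64498686 -2.46731725  1.4055168 ] [0.40944685 0.3435307  0.99058857]
```

View pics/scene0.png

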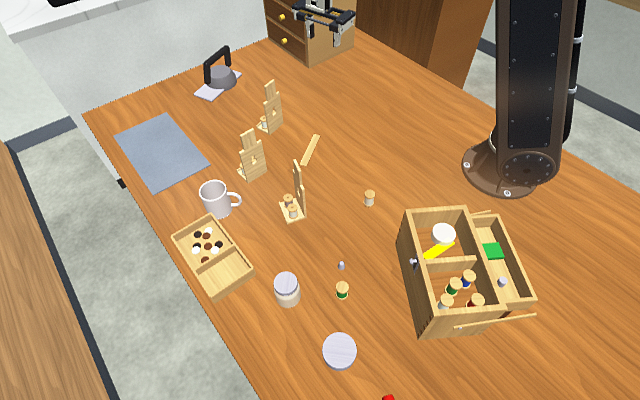

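View pics/side0.png

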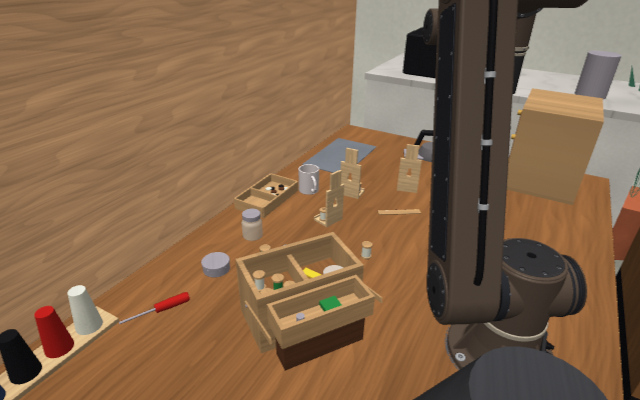

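The scene view shows three racks, with feet near (292,215), (252,175) and (268,130). The chest is at (405–535, 205–335) with its stud at about (413,263). I'll work out the ground positions and zoom in.

```bash
cat > h.py <<'E'
import numpy as np,cv2
from plant import r
def cam(n):
    c=r.capture(n);c["R"]=cv2.Rodrigues(np.array(c["rvec"],float))[0];c["t"]=np.array(c["tvec"],float).ravel();c["K"]=np.array(c["K"]);return c
def ray(c,p):
    d=c["R"].T@np.linalg.inv(c["K"])@np.array([p[0],p[1],1.]);return -c["R"].T@c["t"],d/np.linalg.norm(d)
def onz(c,p,z):
    o,d=ray(c,p);return o+d*(z-o[2])/d[2]
def onplane(c,p,q,n):
    o,d=ray(c,p);return o+d*((q-o)@n)/(d@n)
def tri(c1,p1,c2,p2):
    o1,d1=ray(c1,p1);o2,d2=ray(c2,p2)
    s=np.linalg.lstsq(np.c_[d1,-d2],o2-o1,rcond=None)[0]
    a,b=o1+s[0]*d1,o2+s[1]*d2;return (a+b)/2,np.linalg.norm(a-b)
def proj(c,P):
    q=c["K"]@(c["R"]@np.array(P,float)+c["t"]);return q[:2]/q[2]
def crop(c,x0,y0,x1,y1,f,name):
    cv2.imwrite("pics/"+name,cv2.resize(c["image"][y0:y1,x0:x1],None,fx=f,fy=f,interpolation=cv2.INTER_CUBIC))
E
python3 - <<'E'
from h import *
np.set_printoptions(precision=3,suppress=True)
c=cam("scene");d=cam("side")
print("cams",ray(c,(320,200)),ray(d,(320,200)))
for p in [(292,215),(252,175),(268,130)]:print(onz(c,p,.01), np.linalg.norm(onz(c,p,.01)[:2]))
for p in [(405,208),(466,206),(416,336)]:print("chest",onz(c,p,.165))
for p in [(341,265),(342,290),(287,290),(340,350),(370,198)]:print("obj",onz(c,p,.03))
A=cv2.resize(c["image"][200:345,385:545],None,fx=4,fy=4,interpolation=2)
cv2.imwrite("pics/a.png",A)
L=cv2.resize(c["image"][150:230,262:322],None,fx=6.5,fy=6.5,interpolation=2)
M=cv2.resize(d["image"][160:240,300:360],None,fx=6.5,fy=6.5,interpolation=2)
cv2.imwrite("pics/b.png",np.hstack([L,M]))
E
```

```text
cams (array([0.919, 0.252, 0.884]), array([-0.367, -0.473, -0.801])) (array([0.048, 0.794, 0.796]), array([ 0.409, -0.757, -0.509]))
[ 0.616 -0.273  0.01 ] 0.6740539642945218
[ 0.623 -0.477  0.01 ] 0.7847672961079002
[ 0.468 -0.617  0.01 ] 0.7745092681828589
chest [ 0.448 -0.023  0.165]
chest [0.33  0.067 0.165]
chest [0.653 0.198 0.165]
obj [ 0.618 -0.055  0.03 ]
obj [ 0.661 -0.002  0.03 ]
obj [ 0.765 -0.088  0.03 ]
obj [0.756 0.101 0.03 ]
obj [ 0.411 -0.164  0.03 ]
```

View pics/a.png

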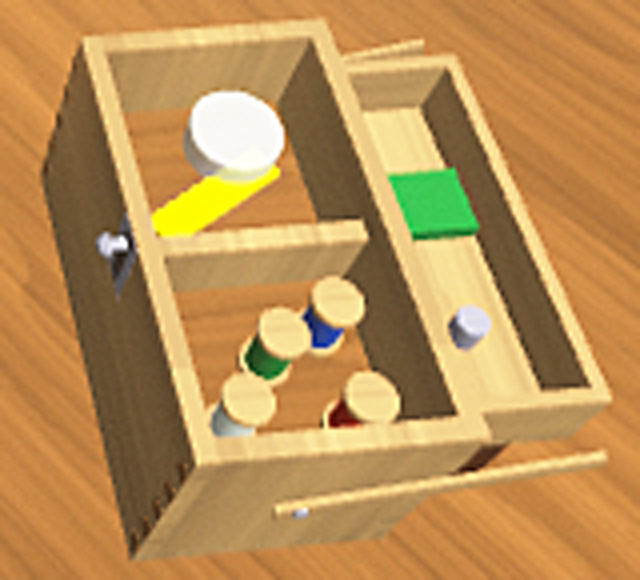

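View pics/b.png

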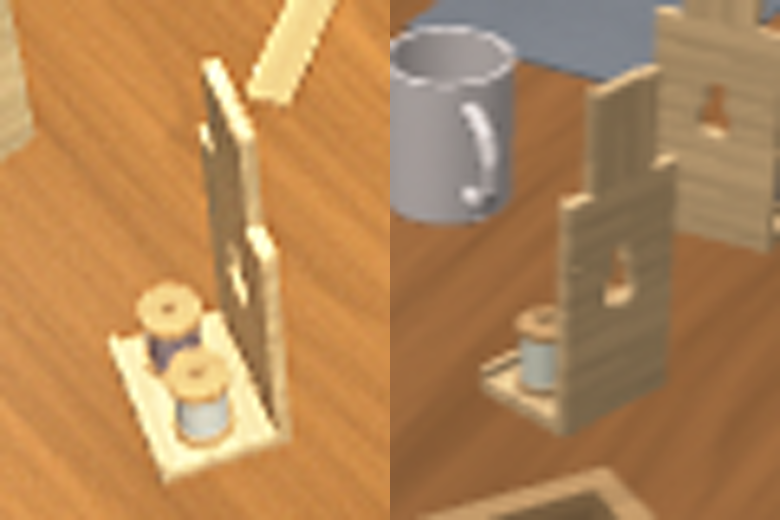

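The chest's stud face runs from top corner (406,210) to (436,316) in the scene view. The stud head is at about (413,261), pointing out of the face. The nearest rack's tab top edge runs from about (294,160) to (301,171), and its back faces the chest and the robot.

Run:
```python
from h import *
np.set_printoptions(precision=4,suppress=True)
c=cam("scene");d=cam("side")
a=lambda x,y:(385+x/4-.4,200+y/4-.4)
b=lambda x,y:(262+x/6.5-.4,150+y/6.5-.4)
s=lambda x,y:(300+(x-390)/6.5-.4,160+y/6.5-.4)
C={k:onz(c,a(*p),.165) for k,p in dict(BL=(85,38),BR=(323,20),FL=(203,464),FR=(490,440)).items()}
C["fl0"]=onz(c,a(133,559),0)
for k in C:print(k,C[k])
l=C["FL"]-C["BL"];print("len",np.linalg.norm(l),"yaw chest y-axis?",np.degrees(np.arctan2(l[1],l[0])),"dep",np.linalg.norm(C["BR"]-C["BL"]),C["BR"]-C["BL"],"FRdep",np.linalg.norm(C["FR"]-C["FL"]))
# rack
T={k:onz(c,b(*p),z) for k,p,z in [("tabfar",(211,62),.19),("tabnear",(252,134),.19),("shnear",(267,230),.135),("f1",(165,479),0),("f2",(111,338),0.006),("b1",(288,440),0)]}
for k in T:print(k,T[k])
e=T["tabnear"]-T["tabfar"];print(np.linalg.norm(e),np.degrees(np.arctan2(e[1],e[0])))
print("side tab", onz(d,s(590,82),.19),onz(d,s(661,65),.19))
g=onz(d,s(661,65),.19)-onz(d,s(590,82),.19);print(np.linalg.norm(g),np.degrees(np.arctan2(g[1],g[0])))
print("shoulders",onz(d,s(562,203),.135),onz(d,s(676,160),.135),"bottom",onz(d,s(566,433),0),onz(d,s(665,388),0))
```

```text
BL [ 0.4485 -0.0193  0.165 ]
BR [0.3278 0.063  0.165 ]
FL [0.5939 0.1953 0.165 ]
FR [0.4743 0.2778 0.165 ]
fl0 [0.5942 0.1931 0.    ]
len 0.25920533451400435 yaw chest y-axis? 55.87130926883642 dep 0.14608680414892522 [-0.1207  0.0823 -0.    ] FRdep 0.14531839381647702
tabfar [ 0.5707 -0.303   0.19  ]
tabnear [ 0.5811 -0.2621  0.19  ]
shnear [ 0.5809 -0.2575  0.135 ]
f1 [ 0.6411 -0.265   0.    ]
f2 [ 0.6169 -0.3402  0.006 ]
b1 [ 0.5862 -0.2468  0.    ]
0.04224965758983169 75.69768825547703
side tab [ 0.5908 -0.2746  0.19  ] [ 0.5696 -0.3085  0.19  ]
0.040067530802178265 -122.08436372127083
shoulders [ 0.5914 -0.2498  0.135 ] [ 0.563  -0.3174  0.135 ] bottom [ 0.5873 -0.253   0.    ] [ 0.5622 -0.3162  0.    ]
```

Request:
{"fn": "send_rows", "kwargs": {"steps": [{"dp": [0,0,-60],"roll": -0.15,"jaw": 100},{"dp": [-45,22,-90],"roll": -0.33,"jaw": 100},{"dp": [-95,47,-90],"roll": -0.5,"jaw": 100},{"dp": [-145,72,-90],"roll": -0.68,"jaw": 100},{"dp": [-195,97,-90],"roll": -0.85,"jaw": 100}]}}

```text
time_s: 0.92
tcp_pos: [0.3545, -0.4957, 0.3307]
eef_rot: [-180.0, 0.0, -114.2]
contact_force: [1.0, -0.3, 0.2]
gripper_width: 0.0877
gripper_force: 0.0
```

```bash
cat > st.py <<'E'
from h import *
import sys
np.set_printoptions(precision=4,suppress=True)
def rel(x,y,z,yaw):
    s=r.get_state();e=np.radians(s["eef_rot"])
    from scipy.spatial.transform import Rotation as Q
    R=Q.from_euler("xyz",e).as_matrix()
    print(s["time_s"],s["tcp_pos"],s["eef_rot"],s["contact_force"],s["gripper_width"],s["gripper_force"],s["joints"])
    dy=(yaw-s["eef_rot"][2]+180)%360-180
    print("dp mm",R.T@(np.array([x,y,z])-s["tcp_pos"])*1e3,"roll",-np.radians(dy))
if __name__=="__main__":rel(*map(float,sys.argv[1:]))
E
python3 st.py .577 -.285 .33 -110
```

```text
0.925 [ 0.3545 -0.4957  0.3307] [-179.9765    0.001  -114.207 ] [ 1.0137 -0.2769  0.1761] 0.08765892485225625 0.0 [-36.0893  11.9043   0.3743  -0.0059 -78.4472  11.8835]
dp mm [-283.4147 -116.5216    0.789 ] roll -0.07342609478067919
```

Request:
{"fn": "send_rows", "kwargs": {"steps": [{"dp": [-55,-23,0],"roll": -0.07,"jaw": 100},{"dp": [-110,-46,0],"roll": -0.073,"jaw": 100},{"dp": [-165,-68,0],"roll": -0.073,"jaw": 100},{"dp": [-220,-90,0],"roll": -0.073,"jaw": 100},{"dp": [-275,-113,0],"roll": -0.073,"jaw": 100}]}}

```text
time_s: 1.55
tcp_pos: [0.5716, -0.2922, 0.3308]
eef_rot: [-180.0, 0.0, -110.3]
contact_force: [0.4, -0.8, 0.5]
gripper_width: 0.0875
gripper_force: 0.0
```

Request:
{"fn": "send_rows", "kwargs": {"steps": [{"dp": [-8,-3,0],"roll": 0,"jaw": 100},{"dp": [-8,-3,0],"roll": 0,"jaw": 100}]}}

```text
time_s: 1.8
tcp_pos: [0.5763, -0.2868, 0.3302]
eef_rot: [180.0, -0.0, -110.3]
contact_force: [-0.4, -0.4, 1.4]
gripper_width: 0.0876
gripper_force: 0.0
```

```bash
python3 st.py .577 -.285 .33 -110
python3 - <<'E'
from h import *
c=cam("wrist");cv2.imwrite("pics/w1.png",c["image"])
print(ray(c,(320,200)), proj(c,(.577,-.285,.19)))
E
```

```text
1.8 [ 0.5763 -0.2868  0.3302] [ 179.9597   -0.0089 -110.2613] [-0.4437 -0.3527  1.3543] 0.08760779818137501 0.0 [ -9.1221  15.3204   4.7816   0.001  -79.5025 -11.1394]
dp mm [-1.9327 -0.0433  0.19  ] roll -0.004561242722596564
(array([ 0.54948061, -0.35853496,  0.47428023]), array([ 0.09514819,  0.26471305, -0.95962171])) [318.90227621 195.24208974]
```

View pics/w1.png

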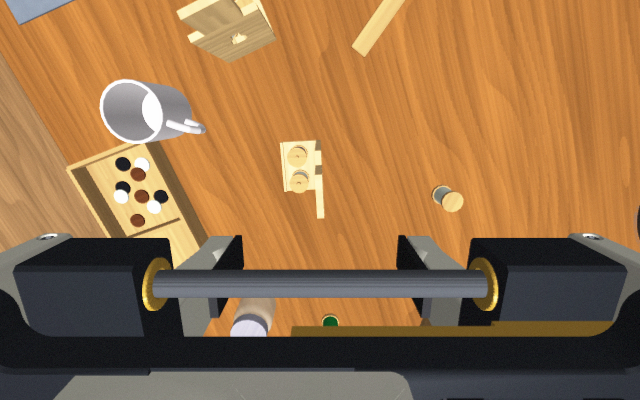

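The wrist view shows the rack at about (300,170), with its tab top as a strip from about (319,165) to (321,218). I'll zoom in.

Run:
```python
from h import *
c=cam("wrist");crop(c,275,132,335,224,6,"w1c.png")
```

```text
(no output)
```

View pics/w1c.png

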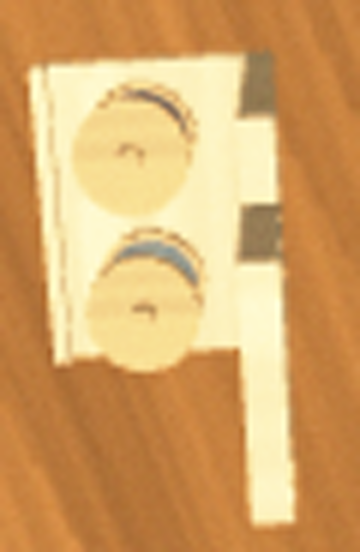

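Run:
```python
from h import *
np.set_printoptions(precision=4,suppress=True)
c=cam("wrist")
w=lambda x,y:(275+x/6-.4,132+y/6-.4)
P=[onz(c,w(*p),.19) for p in [(240,262),(280,262),(294,521),(252,523)]]
S=[onz(c,w(*p),.135) for p in [(240,117),(277,117)]]
F=[onz(c,w(*p),.0) for p in [(30,66),(58,366)]]
print(np.array(P),np.mean(P,0));print(np.array(S))
ang=lambda v:np.degrees(np.arctan2(v[1],v[0]))
print("len",np.linalg.norm(P[3]-P[0]),ang(P[3]-P[0]),ang(P[2]-P[1]),"thick",np.linalg.norm(P[1]-P[0]),np.linalg.norm(P[2]-P[3]))
print("foot",F,np.linalg.norm(F[1]-F[0]),ang(F[1]-F[0]))
```

```text
[[ 0.5732 -0.3061  0.19  ]
 [ 0.5672 -0.3039  0.19  ]
 [ 0.5802 -0.2621  0.19  ]
 [ 0.5869 -0.2642  0.19  ]] [ 0.5769 -0.284   0.19  ]
[[ 0.5683 -0.3213  0.135 ]
 [ 0.5619 -0.3189  0.135 ]]
len 0.04407589148026568 71.92186294439811 72.72969779447838 thick 0.006359134639081284 0.0069711047441086025
foot [array([ 0.6223, -0.3371,  0.    ]), array([ 0.6458, -0.2607,  0.    ])] 0.07993137977197545 72.88437320151412
```

Request:
{"fn": "send_rows", "kwargs": {"steps": [{"dp": [-2.8,0.4,50],"roll": -0.045,"jaw": 60},{"dp": [-2.8,0.4,100],"roll": -0.045,"jaw": 60},{"dp": [-2.8,0.4,150],"roll": -0.045,"jaw": 60},{"dp": [-2.8,0.4,164],"roll": -0.045,"jaw": 60},{"dp": [-2.8,0.4,164],"roll": -0.045,"jaw": 40}]}}

```text
time_s: 2.58
tcp_pos: [0.5764, -0.2855, 0.167]
eef_rot: [180.0, -0.0, -107.8]
contact_force: [0.5, 0.5, 0.7]
gripper_width: 0.0475
gripper_force: 0.0
```

Request:
{"fn": "send_rows", "kwargs": {"steps": [{"dp": [0,0,0],"roll": 0,"jaw": 25},{"dp": [0,0,0],"roll": 0,"jaw": 15},{"dp": [0,0,0],"roll": 0,"jaw": 0},{"dp": [0,0,0],"roll": 0,"jaw": 0},{"dp": [0,0,0],"roll": 0,"jaw": 0}], "newtons": 20}}

```text
time_s: 3.2
tcp_pos: [0.5768, -0.2846, 0.167]
eef_rot: [-180.0, -0.0, -107.7]
contact_force: [0.2, 0.7, 2.9]
gripper_width: 0.0068
gripper_force: 20.0
```

Request:
{"fn": "send_rows", "kwargs": {"steps": [{"dp": [0,0,0],"roll": 0,"jaw": 0},{"dp": [0,0,0],"roll": 0,"jaw": 0}], "newtons": 25}}

```text
time_s: 3.45
tcp_pos: [0.5769, -0.2846, 0.167]
eef_rot: [-180.0, -0.0, -107.7]
contact_force: [-0.2, 2.4, 5.3]
gripper_width: 0.0068
gripper_force: 25.0
```

Request:
{"fn": "send_rows", "kwargs": {"steps": [{"dp": [0,0,-20],"roll": 0,"jaw": 0},{"dp": [0,0,-50],"roll": 0,"jaw": 0},{"dp": [0,0,-80],"roll": 0,"jaw": 0},{"dp": [0,0,-100],"roll": 0,"jaw": 0},{"dp": [0,0,-100],"roll": 0,"jaw": 0}]}}

```text
time_s: 4.08
tcp_pos: [0.577, -0.2847, 0.2673]
eef_rot: [-179.9, 0.0, -107.8]
contact_force: [0.4, -0.3, -2.1]
gripper_width: 0.007
gripper_force: 25.0
```

```bash
python3 - <<'E'
from h import *
np.set_printoptions(precision=4,suppress=True)
c=cam("scene")
cv2.imwrite("pics/s2.png",np.hstack([cv2.resize(c["image"][240:285,395:430],None,fx=12,fy=12,interpolation=2),cv2.resize(c["image"][100:220,260:330],None,fx=4.5,fy=4.5,interpolation=2)]))if 0 else 0
crop(c,393,238,433,283,13,"s2.png")
E
python3 st.py .6 .03 .3 -124.15
```

```text
4.125 [ 0.5764 -0.2844  0.2658] [ 179.9685    0.0341 -107.7809] [-0.1205  1.2253 -3.4908] 0.006864130726155364 24.994265735149384 [ -8.9186  16.7476  -1.4713  -0.0406 -71.807   -8.8496]
dp mm [-306.5648   73.5348  -34.0084] roll 0.2856949756279246
```

View pics/s2.png

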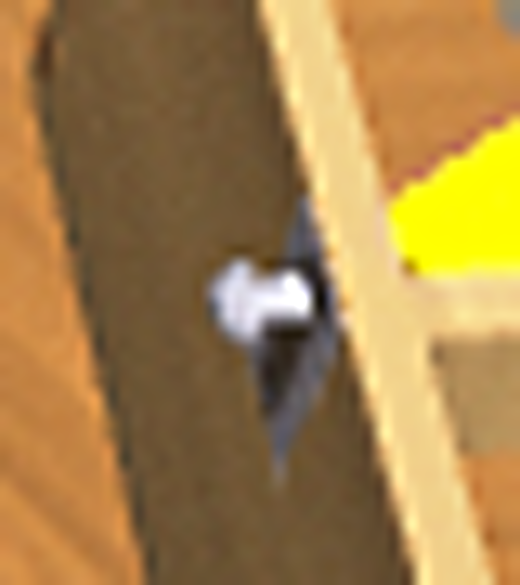

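Run:
```python
from h import *
np.set_printoptions(precision=4,suppress=True)
c=cam("scene")
w=lambda x,y:(393+x/13-.46,238+y/13-.46)
M=np.array([.5212,.0880,0]);out=np.array([.828,-.561,0]);al=np.array([.561,.828,0])
# face plane and chest-y from measured pixels
for n,p,off in [("neckbase",(315,299),0),("head",(234,299),.014),("headend",(218,303),.017),("strip bot",(278,482),0),("strip top",(305,205),0)]:
    q=onplane(c,w(*p),M+off*out,out);v=onplane(c,w(*p),M,al)
    print(n,"z",q[2],"along",(q-M)@al,"| on y=0 plane: z",v[2],"out",(v-M)@out)
```

```text
neckbase z 0.14250524918583507 along -0.003451324119448505 | on y=0 plane: z 0.14954990516840627 out 0.0022578789335128534
head z 0.1428499964110792 along -0.004576822950518554 | on y=0 plane: z 0.1521587538917133 out 0.016813195538831045
headend z 0.14311639219328642 along -0.003948547591695283 | on y=0 plane: z 0.15115829226305288 out 0.019400113493801864
strip bot z 0.09436618556420273 along 0.008117910263602476 | on y=0 plane: z 0.07613902972372877 out -0.005485606450205735
strip top z 0.15080958520041476 along -0.017273965866259455 | on y=0 plane: z 0.1843943795471984 out 0.01088624495079603
```

Request:
{"fn": "send_rows", "kwargs": {"steps": [{"dp": [-30,8,-20],"roll": 0.05,"jaw": 0},{"dp": [-70,18,-34],"roll": 0.1,"jaw": 0},{"dp": [-110,28,-34],"roll": 0.15,"jaw": 0},{"dp": [-150,38,-34],"roll": 0.2,"jaw": 0},{"dp": [-190,48,-34],"roll": 0.25,"jaw": 0}]}}

```text
time_s: 4.8
tcp_pos: [0.5882, -0.0876, 0.2987]
eef_rot: [179.9, -0.1, -122.2]
contact_force: [0.3, -0.3, -1.4]
gripper_width: 0.0071
gripper_force: 25.0
```

```bash
python3 st.py .5957 .0375 .3 -124.15
```

```text
4.8 [ 0.5882 -0.0876  0.2987] [ 179.8649   -0.0781 -122.1916] [ 0.2701 -0.2746 -1.367 ] 0.0070770060332122475 24.998060166835785 [ 10.3254  11.2894  -4.4724  -0.035  -74.3905 -42.5077]
dp mm [-109.8667   60.2636   -1.3326] roll 0.03418008678946767
```

Request:
{"fn": "send_rows", "kwargs": {"steps": [{"dp": [-35,20,0],"roll": 0.034,"jaw": 0},{"dp": [-70,40,0],"roll": 0.034,"jaw": 0},{"dp": [-100,55,0],"roll": 0.034,"jaw": 0},{"dp": [-110,60,0],"roll": 0.034,"jaw": 0},{"dp": [-110,60,0],"roll": 0.034,"jaw": 0}]}}

```text
time_s: 5.42
tcp_pos: [0.5961, 0.0364, 0.2993]
eef_rot: [179.9, -0.1, -124.0]
contact_force: [0.3, -0.2, -1.8]
gripper_width: 0.0071
gripper_force: 25.0
```

```bash
python3 st.py .5957 .0375 .3 -124.15
python3 - <<'E'
from h import *
c=cam("wrist");d=cam("scene");cv2.imwrite("pics/w2.png",np.hstack([cv2.resize(c["image"],(480,300)),cv2.resize(d["image"][180:330,340:500],(320,300),interpolation=2)]))
cv2.imwrite("pics/w2full.png",c["image"])
print(proj(c,(.534,.081,.145)))
E
```

```text
5.425 [0.5961 0.0364 0.2993] [ 179.9213   -0.0939 -123.9728] [ 0.2654 -0.2396 -1.842 ] 0.0070626645637891635 24.999733865261078 [ 22.2195  11.4997  -4.137   -0.0137 -74.4851 -56.1888]
dp mm [-0.6902  0.9386 -0.7184] roll 0.0030924756063592123
[394.17503148 192.17153237]
```

View pics/w2.png

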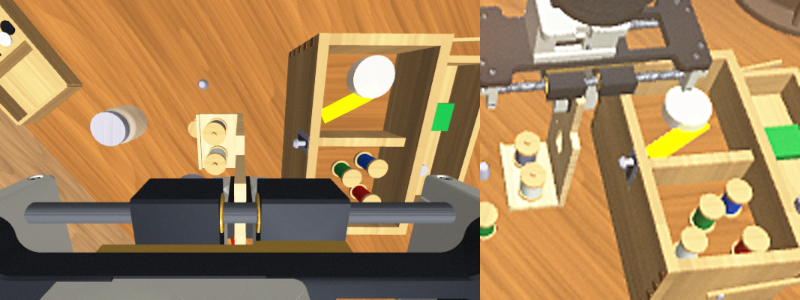

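The wrist view, here at 0.75 scale, shows the stud at about (397,193) in full pixels and the held rack near (300,180). The scene view also sees the stud. I'll zoom in on the wrist view.

Run:
```python
from h import *
I=cv2.imread("pics/w2full.png")
A=cv2.resize(I[160:235,370:440],None,fx=8,fy=8,interpolation=2);B=cv2.resize(I[40:70,370:440],None,fx=3,fy=3)
d=cam("scene")
S=cv2.resize(d["image"][240:285,397:422],None,fx=9,fy=9,interpolation=2)
o=np.zeros((600,785,3),np.uint8);o[:,:560]=A;o[:405,560:785]=S
cv2.imwrite("pics/w3.png",o)
```

```text
(no output)
```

View pics/w3.png

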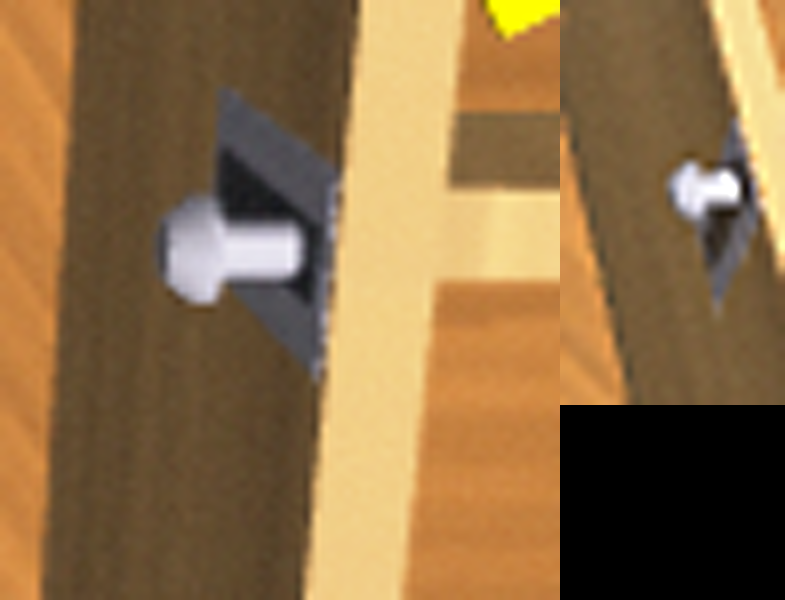

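Run:
```python
from h import *
np.set_printoptions(precision=4,suppress=True)
c=cam("wrist");d=cam("scene")
w=lambda x,y:(370+x/8-.44,160+y/8-.44);s=lambda x,y:(397+(x-560)/9-.45,240+y/9-.45)
M=np.array([.5212,.0880,0]);out=np.array([.828,-.561,0]);al=np.array([.561,.828,0])
for n,p,q in [("head",(193,250),(685,190)),("base",(303,250),(745,187))]:
    X,e=tri(c,w(*p),d,s(*q));print(n,X,e,"out",(X-M)@out,"along",(X-M)@al)
for n,p,off in [("head",(193,250),.014),("base",(303,250),0)]:
    q=onplane(c,w(*p),M+off*out,out);print(n,"wrist on plane z",q[2],"along",(q-M)@al)
for z,p,q in[(.165,(358,0),(303,600)),(0,(75,0),(42,600))]:
    a,b=onz(c,w(*p),z),onz(c,w(*q),z);v=b-a;print(z,a,"out",(a-M)@out,(b-M)@out,np.degrees(np.arctan2(v[1],v[0])))
# held rack: tab top in wrist image, full-res
I=c["image"];crop(c,255,140,345,260,5,"w4.png")
print(r.get_state()["tcp_pos"])
```

```text
head [0.534  0.0776 0.1487] 0.0007710178670877931 out 0.016455818332376648 along -0.0014160914508648732
base [0.5221 0.086  0.1479] 0.001849967439735612 out 0.0018224083330326466 along -0.0011613312024125963
head wrist on plane z 0.13741052844644525 along 0.0014599601543976999
base wrist on plane z 0.13857099653792226 along 0.0011590662419857856
0.165 [0.5046 0.0564 0.165 ] out 0.004009322922696733 0.00426545950253235 55.684055857932464
0 [0.5189 0.0773 0.    ] out 0.004146979419053282 0.004106003110242415 55.900738459865515
[0.5964 0.0351 0.3004]
```

View pics/w4.png

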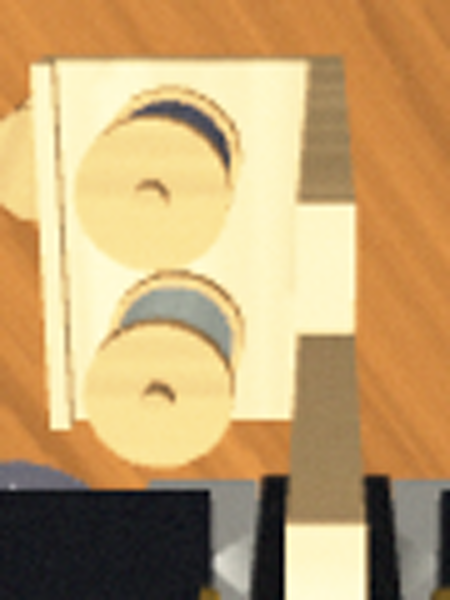

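Request:
{"fn": "send_rows", "kwargs": {"steps": [{"dp": [-0.7,15,30],"roll": 0.003,"jaw": 0},{"dp": [-0.7,30,55],"roll": 0.003,"jaw": 0},{"dp": [-0.7,45,60],"roll": 0.003,"jaw": 0},{"dp": [-0.7,55,60],"roll": 0.003,"jaw": 0},{"dp": [-0.7,60,60],"roll": 0.003,"jaw": 0}], "newtons": 20}}

```text
time_s: 6.3
tcp_pos: [0.5475, 0.0707, 0.242]
eef_rot: [-179.9, 0.1, -124.2]
contact_force: [-0.1, 0.3, -1.8]
gripper_width: 0.0073
gripper_force: 20.0
```

Request:
{"fn": "send_rows", "kwargs": {"steps": [{"dp": [0,0,0],"roll": 0,"jaw": 0},{"dp": [0,0,0],"roll": 0,"jaw": 0}]}}

```text
time_s: 6.55
tcp_pos: [0.5476, 0.0702, 0.2411]
eef_rot: [-180.0, 0.0, -124.2]
contact_force: [0.1, 0.1, -2.4]
gripper_width: 0.0067
gripper_force: 20.0
```

```bash
python3 st.py .5467 .0695 .24 -124.2
python3 - <<'E'
from h import *
c=cam("wrist");d=cam("scene")
A=cv2.resize(d["image"][210:310,360:430],None,fx=6,fy=6,interpolation=2)
B=cv2.resize(c["image"][100:250,290:386],None,fx=4,fy=4,interpolation=2)[:600]
cv2.imwrite("pics/n1.png",np.hstack([A,B][:2])[:, :800])
P=np.array([.5467,.0695,0]);
for z in(.148,.24-.092): print(proj(d,P+[0,0,z]))
E
```

```text
6.55 [0.5476 0.0702 0.2411] [-179.9671    0.0388 -124.2052] [ 0.1367  0.0938 -2.3743] 0.00669642795149807 19.999642968177795 [ 27.6469   8.9477 -14.9777   0.0117 -66.0249 -61.8569]
dp mm [1.1193 0.3181 1.0613] roll -9.112480736181047e-05
[403.59693089 261.55430827]
[403.59693089 261.55430827]
```

View pics/n1.png

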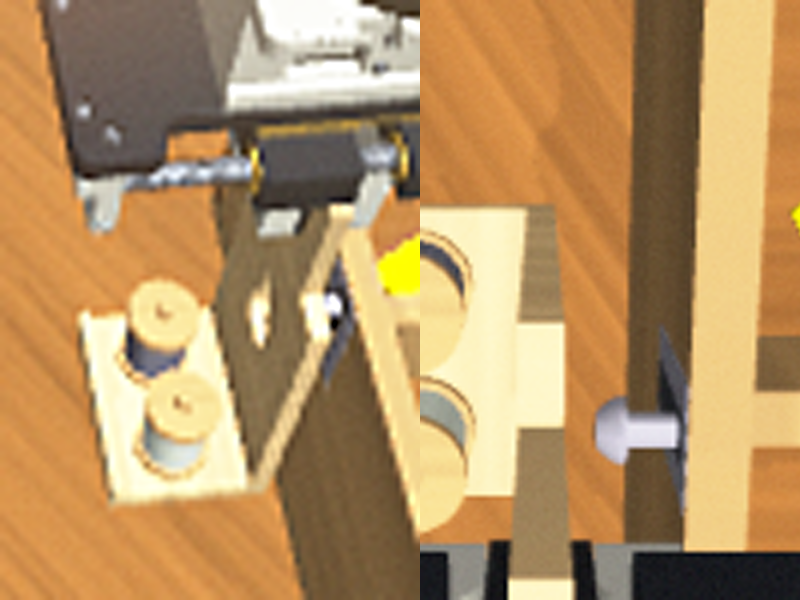

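That was my 11th picture, one over the limit of 10, so I'll view no more. The wrist half shows the board edge at about (334,160) and the stud head at about (338,207), just off the board's back. The scene half shows the keyhole at about (403,262).

Run:
```python
from h import *
from scipy.optimize import least_squares
np.set_printoptions(precision=4,suppress=True)
c=cam("wrist");d=cam("scene")
T=r.get_state()["tcp_pos"];print(T)
yw=np.radians(145.8);X=np.array([np.cos(yw),np.sin(yw),0]);Y=np.array([-X[1],X[0],0])
O=T-[0,0,.167]
pt=lambda x,y,z:O+x*X+y*Y+[0,0,z]
w=lambda x,y:np.array((290+(x-420)/4-.37,100+y/4-.37))
s=lambda x,y:np.array((360+x/6-.42,210+y/6-.42))
print("wrist pred-obs")
for n,P,o in [("botback",(.0035,.038,0),(555,206)),("shback",(.0035,.038,.135),(565,322)),("shfront",(-.0035,.038,.135),(517,322)),("tabback",(.0035,.022,.135),(565,429)),("tabtopb",(.0035,.022,.19),(575,578)),("tabtopf",(-.0035,.022,.19),(508,578))]:
    print(n,proj(c,pt(*P)),w(*o),proj(c,pt(*P))-w(*o))
print("scene")
for n,P,o in [("botback -y",(.0035,-.038,0),(262,490)),("shelf corner",(-.0575,-.038,0),(115,503)),("shelf corner+",(-.0575,.038,0.006),(82,316)),("kh bottom front",(-.0035,0,.0655),(258,345)),("slot top",(-.0035,0,.0985),(267,275))]:
    print(n,proj(d,pt(*P)),s(*o),proj(d,pt(*P))-s(*o))
# stud in wrist: for z, position in rack frame
for z in np.arange(.136,.161,.004):
    q=onz(c,w(612,430),z)-O;b=onz(c,w(678,432),z)-O
    print(z,"head x,y",q@X,q@Y,"base",b@X,b@Y)
# chest top outer edge in wrist
a=onz(c,w(705,0),.165)-O;b=onz(c,w(688,545),.165)-O;print("edge x",a@X,b@X)
```

```text
[0.5473 0.0701 0.2405]
wrist pred-obs
botback [322.6614 150.413 ] [323.38 151.13] [-0.7186 -0.717 ]
shback [324.9519 178.8673] [325.88 180.13] [-0.9281 -1.2627]
shfront [313.1342 178.8767] [313.88 180.13] [-0.7458 -1.2533]
tabback [324.8403 204.6702] [325.88 206.88] [-1.0397 -2.2098]
tabtopb [326.988  242.2414] [328.38 244.13] [-1.392  -1.8886]
tabtopf [310.842  242.2553] [311.63 244.13] [-0.788  -1.8747]
scene
botback -y [403.3162 291.3359] [403.2467 291.2467] [0.0695 0.0892]
shelf corner [377.3542 293.6013] [378.7467 293.4133] [-1.3924  0.1879]
shelf corner+ [372.0942 262.8543] [373.2467 262.2467] [-1.1525  0.6076]
kh bottom front [401.392  263.8972] [402.58 267.08] [-1.188  -3.1828]
slot top [403.8649 256.9227] [404.08   255.4133] [-0.2151  1.5094]
0.136 head x,y 0.015817754997893785 -0.0027034390530272286 base 0.030008397292174856 -0.003166701864079262
0.14 head x,y 0.015568055224354383 -0.0014274955011279165 base 0.029530489492053787 -0.0018833083117002947
0.14400000000000002 head x,y 0.015318355450814974 -0.00015155194922859307 base 0.029052581691932634 -0.0005999147593214012
0.14800000000000002 head x,y 0.015068655677275573 0.0011243916026707189 base 0.028574673891811564 0.0006834787930575644
0.15200000000000002 head x,y 0.014818955903736164 0.002400335154570042 base 0.02809676609169049 0.0019668723454365432
0.15600000000000003 head x,y 0.014569256130196762 0.003676278706469354 base 0.027618858291569428 0.0032502658978154995
0.16000000000000003 head x,y 0.01431955635665736 0.004952222258368666 base 0.02714095049144836 0.0045336594501944666
edge x 0.02873796330474076 0.029222265058659058
```

Request:
{"fn": "send_rows", "kwargs": {"steps": [{"dp": [0.8,2,-0.5],"roll": 0,"jaw": 0},{"dp": [0.8,4,-0.5],"roll": 0,"jaw": 0},{"dp": [0.8,6,-0.5],"roll": 0,"jaw": 0},{"dp": [0.8,7,-0.5],"roll": 0,"jaw": 0},{"dp": [0.8,7,-0.5],"roll": 0,"jaw": 0}]}}

```text
time_s: 7.38
tcp_pos: [0.5409, 0.0736, 0.2411]
eef_rot: [-180.0, 0.0, -124.2]
contact_force: [0.0, 0.4, -3.3]
gripper_width: 0.007
gripper_force: 20.0
```

Request:
{"fn": "send_rows", "kwargs": {"steps": [{"dp": [0,1,0],"roll": 0,"jaw": 0},{"dp": [0,2,0],"roll": 0,"jaw": 0},{"dp": [0,3,0],"roll": 0,"jaw": 0}]}}

```text
time_s: 7.75
tcp_pos: [0.5384, 0.0752, 0.241]
eef_rot: [180.0, -0.0, -124.2]
contact_force: [0.0, 0.3, -2.8]
gripper_width: 0.007
gripper_force: 20.0
```

Request:
{"fn": "send_rows", "kwargs": {"steps": [{"dp": [0,0.7,0],"roll": 0,"jaw": 0},{"dp": [0,1.4,0],"roll": 0,"jaw": 0},{"dp": [0,2,0],"roll": 0,"jaw": 0}]}}

```text
time_s: 8.12
tcp_pos: [0.5367, 0.0763, 0.2411]
eef_rot: [180.0, 0.0, -124.2]
contact_force: [-0.6, 0.2, -1.7]
gripper_width: 0.007
gripper_force: 20.0
```

Request:
{"fn": "send_rows", "kwargs": {"steps": [{"dp": [0,0.8,0],"roll": 0,"jaw": 0},{"dp": [0,1.6,0],"roll": 0,"jaw": 0},{"dp": [0,2.4,0],"roll": 0,"jaw": 0}]}}

```text
time_s: 8.5
tcp_pos: [0.5348, 0.0777, 0.2411]
eef_rot: [-180.0, -0.0, -124.2]
contact_force: [-0.5, -0.3, -3.1]
gripper_width: 0.0071
gripper_force: 20.0
```

Request:
{"fn": "send_rows", "kwargs": {"steps": [{"dp": [0,0.8,0],"roll": 0,"jaw": 0},{"dp": [0,1.6,0],"roll": 0,"jaw": 0},{"dp": [0,1.6,0],"roll": 0,"jaw": 0}]}}

```text
time_s: 8.88
tcp_pos: [0.5334, 0.0786, 0.2411]
eef_rot: [-180.0, 0.0, -124.2]
contact_force: [0.4, 0.8, -2.2]
gripper_width: 0.0066
gripper_force: 20.0
```

Run:
```python
from h import *
np.set_printoptions(precision=4,suppress=True)
for i in range(3):
    s=r.get_state();print(s["tcp_pos"],s["contact_force"],s["moment"],(s["tcp_pos"]-[.5473,.0701,.2405])@[-.827,.562,0]);r.capture("wrist")
```

```text
[0.5334 0.0786 0.2411] [ 0.3689  0.7837 -2.2141] [0.0884 0.0441 0.0052] 0.01622234978691307
[0.5335 0.0786 0.2411] [-0.2429  0.428  -2.1067] [ 0.1043  0.0698 -0.    ] 0.016200581492950287
[0.5335 0.0786 0.2411] [-1.1187 -0.0447 -2.5245] [ 0.0325  0.0621 -0.0132] 0.016183473311296923
```

Request:
{"fn": "send_rows", "kwargs": {"steps": [{"dp": [0,0.8,0],"roll": 0,"jaw": 0},{"dp": [0,1.6,0],"roll": 0,"jaw": 0},{"dp": [0,2.4,0],"roll": 0,"jaw": 0},{"dp": [0,2.4,0],"roll": 0,"jaw": 0}]}}

```text
time_s: 9.52
tcp_pos: [0.5314, 0.08, 0.2411]
eef_rot: [180.0, 0.0, -124.2]
contact_force: [0.3, 0.1, -2.9]
gripper_width: 0.0071
gripper_force: 20.0
```

Request:
{"fn": "send_rows", "kwargs": {"steps": [{"dp": [0,0.8,0],"roll": 0,"jaw": 0},{"dp": [0,1.6,0],"roll": 0,"jaw": 0},{"dp": [0,2.4,0],"roll": 0,"jaw": 0},{"dp": [0,2.4,0],"roll": 0,"jaw": 0}]}}

```text
time_s: 10.02
tcp_pos: [0.5295, 0.0813, 0.241]
eef_rot: [180.0, -0.0, -124.2]
contact_force: [0.5, 0.6, -1.9]
gripper_width: 0.007
gripper_force: 20.0
```

Request:
{"fn": "send_rows", "kwargs": {"steps": [{"dp": [0,0.6,0],"roll": 0,"jaw": 0},{"dp": [0,1.2,0],"roll": 0,"jaw": 0},{"dp": [0,1.2,0],"roll": 0,"jaw": 0}]}}

```text
time_s: 10.4
tcp_pos: [0.5285, 0.082, 0.2411]
eef_rot: [180.0, -0.0, -124.2]
contact_force: [-0.1, 0.9, -1.6]
gripper_width: 0.0072
gripper_force: 20.0
```

```bash
cat > m.py <<'E'
from h import *
np.set_printoptions(precision=4,suppress=True)
for i in range(3):
    s=r.get_state();print(s["tcp_pos"],s["contact_force"],s["moment"],(s["tcp_pos"]-[.5473,.0701,.2405])@[-.827,.562,0]);r.capture("wrist")
E
python3 m.py
```

```text
[0.5285 0.082  0.2411] [-0.1255  0.892  -1.5698] [ 0.0353  0.0664 -0.0069] 0.0222278736058879
[0.5285 0.0819 0.2411] [-0.2924  0.2029 -1.1072] [0.0637 0.0702 0.0021] 0.022200073551168858
[0.5285 0.082  0.2411] [-0.3807  0.6404 -2.4788] [ 0.0271  0.0283 -0.0396] 0.022203305534564774
```

Request:
{"fn": "send_rows", "kwargs": {"steps": [{"dp": [0,0.5,0],"roll": 0,"jaw": 0},{"dp": [0,1,0],"roll": 0,"jaw": 0},{"dp": [0,1.5,0],"roll": 0,"jaw": 0},{"dp": [0,1.5,0],"roll": 0,"jaw": 0}]}}

```text
time_s: 11.05
tcp_pos: [0.5272, 0.0828, 0.2411]
eef_rot: [180.0, 0.0, -124.2]
contact_force: [0.3, 1.0, -3.1]
gripper_width: 0.0068
gripper_force: 20.0
```

```bash
python3 m.py
```

```text
[0.5272 0.0828 0.2411] [ 0.2986  0.9538 -3.0539] [ 0.0381  0.0869 -0.0354] 0.02374719083394234
[0.5272 0.0828 0.2411] [-0.2627  0.1633 -2.1152] [0.0391 0.0744 0.0229] 0.02371712902962022
[0.5273 0.0828 0.2411] [-1.0442 -0.5154 -2.1987] [ 0.0278  0.0927 -0.0207] 0.02368866617596003
```

Request:
{"fn": "send_rows", "kwargs": {"steps": [{"dp": [0,0,1],"roll": 0,"jaw": 0},{"dp": [0,0,2],"roll": 0,"jaw": 0},{"dp": [0,0,3],"roll": 0,"jaw": 0},{"dp": [0,0,4],"roll": 0,"jaw": 0}]}}

```text
time_s: 11.7
tcp_pos: [0.5273, 0.0828, 0.237]
eef_rot: [180.0, -0.0, -124.2]
contact_force: [0.3, 0.7, -2.2]
gripper_width: 0.0067
gripper_force: 20.0
```

Request:
{"fn": "send_rows", "kwargs": {"steps": [{"dp": [0,0,1],"roll": 0,"jaw": 0},{"dp": [0,0,2],"roll": 0,"jaw": 0},{"dp": [0,0,3],"roll": 0,"jaw": 0},{"dp": [0,0,4],"roll": 0,"jaw": 0}]}}

```text
time_s: 12.2
tcp_pos: [0.5273, 0.0828, 0.233]
eef_rot: [-180.0, -0.0, -124.2]
contact_force: [-0.8, -0.1, -1.5]
gripper_width: 0.0068
gripper_force: 20.0
```

Request:
{"fn": "send_rows", "kwargs": {"steps": [{"dp": [0,0,1],"roll": 0,"jaw": 0},{"dp": [0,0,2],"roll": 0,"jaw": 0},{"dp": [0,0,3],"roll": 0,"jaw": 0},{"dp": [0,0,4],"roll": 0,"jaw": 0}]}}

```text
time_s: 12.7
tcp_pos: [0.5273, 0.0828, 0.229]
eef_rot: [180.0, 0.0, -124.2]
contact_force: [-0.9, 0.3, -2.0]
gripper_width: 0.0067
gripper_force: 20.0
```

```bash
python3 m.py
```

```text
[0.5273 0.0828 0.229 ] [-0.9265  0.2555 -2.01  ] [ 0.0722  0.0777 -0.0188] 0.02369770247401825
[0.5272 0.0828 0.2289] [-0.3798 -0.1298 -2.5271] [ 0.0812  0.1096 -0.0513] 0.0237390214587488
[0.5272 0.0827 0.2289] [-0.0508  0.5312 -2.4768] [0.05   0.09   0.0197] 0.023728382025047366
```

Request:
{"fn": "send_rows", "kwargs": {"steps": [{"dp": [0,0,1],"roll": 0,"jaw": 0},{"dp": [0,0,2],"roll": 0,"jaw": 0},{"dp": [0,0,3],"roll": 0,"jaw": 0},{"dp": [0,0,3],"roll": 0,"jaw": 0}]}}

```text
time_s: 13.35
tcp_pos: [0.5272, 0.0828, 0.2259]
eef_rot: [180.0, -0.0, -124.2]
contact_force: [0.5, 0.1, -1.7]
gripper_width: 0.007
gripper_force: 20.0
```

Request:
{"fn": "send_rows", "kwargs": {"steps": [{"dp": [0,0,0.5],"roll": 0,"jaw": 0},{"dp": [0,0,1],"roll": 0,"jaw": 0},{"dp": [0,0,1.5],"roll": 0,"jaw": 0},{"dp": [0,0,1.5],"roll": 0,"jaw": 0}]}}

```text
time_s: 13.85
tcp_pos: [0.5272, 0.0828, 0.2245]
eef_rot: [180.0, -0.0, -124.2]
contact_force: [-0.3, 0.6, -2.5]
gripper_width: 0.0069
gripper_force: 20.0
```

Request:
{"fn": "send_rows", "kwargs": {"steps": [{"dp": [0,0,0.5],"roll": 0,"jaw": 0},{"dp": [0,0,1],"roll": 0,"jaw": 0},{"dp": [0,0,1],"roll": 0,"jaw": 0}]}}

```text
time_s: 14.22
tcp_pos: [0.5273, 0.0828, 0.2235]
eef_rot: [180.0, -0.0, -124.2]
contact_force: [1.0, -0.4, -2.4]
gripper_width: 0.0069
gripper_force: 20.0
```

Request:
{"fn": "send_rows", "kwargs": {"steps": [{"dp": [0,0,0.5],"roll": 0,"jaw": 0},{"dp": [0,0,1],"roll": 0,"jaw": 0},{"dp": [0,0,1],"roll": 0,"jaw": 0}]}}

```text
time_s: 14.6
tcp_pos: [0.5272, 0.0827, 0.2225]
eef_rot: [180.0, -0.0, -124.2]
contact_force: [-0.1, 0.4, -2.4]
gripper_width: 0.0073
gripper_force: 20.0
```

```bash
python3 m.py
```

```text
[0.5272 0.0827 0.2225] [-0.1224  0.4262 -2.3733] [ 0.0586  0.0306 -0.0646] 0.023723800623087012
[0.5272 0.0828 0.2225] [-0.354  -0.2933 -3.0336] [0.0414 0.0629 0.0199] 0.023708021498480183
[0.5273 0.0828 0.2226] [-0.3636  0.0072 -2.0316] [ 0.0796  0.0688 -0.035 ] 0.023672767396104147
```

Request:
{"fn": "send_rows", "kwargs": {"steps": [{"dp": [0,0,0.5],"roll": 0,"jaw": 0},{"dp": [0,0,1],"roll": 0,"jaw": 0},{"dp": [0,0,1],"roll": 0,"jaw": 0}]}}

```text
time_s: 15.12
tcp_pos: [0.5272, 0.0828, 0.2215]
eef_rot: [180.0, -0.0, -124.2]
contact_force: [0.6, 0.3, -2.5]
gripper_width: 0.0068
gripper_force: 20.0
```

Request:
{"fn": "send_rows", "kwargs": {"steps": [{"dp": [0,0,0.5],"roll": 0,"jaw": 0},{"dp": [0,0,1],"roll": 0,"jaw": 0},{"dp": [0,0,1],"roll": 0,"jaw": 0}]}}

```text
time_s: 15.5
tcp_pos: [0.5274, 0.0828, 0.2211]
eef_rot: [-180.0, 0.0, -124.2]
contact_force: [-2.0, -0.3, 3.3]
gripper_width: 0.0067
gripper_force: 20.0
```

Request:
{"fn": "send_rows", "kwargs": {"steps": [{"dp": [0,0,0.5],"roll": 0,"jaw": 0},{"dp": [0,0,1],"roll": 0,"jaw": 0},{"dp": [0,0,1],"roll": 0,"jaw": 0}]}}

```text
time_s: 15.88
tcp_pos: [0.5276, 0.0828, 0.2209]
eef_rot: [-179.9, 0.0, -124.2]
contact_force: [-4.2, 0.5, 9.3]
gripper_width: 0.0067
gripper_force: 20.0
```

```bash
python3 m.py
```

```text
[0.5276 0.0828 0.2209] [-4.1774  0.5142  9.2841] [0.1803 1.9265 0.0188] 0.023453515896663737
[0.5275 0.0828 0.2209] [-3.8795 -1.1659 10.0348] [ 0.1898  1.9257 -0.0377] 0.023493580271459345
[0.5275 0.0828 0.2209] [-4.2962  0.1218 10.67  ] [0.2886 1.9431 0.0094] 0.0234707073617281
```

Request:
{"fn": "send_rows", "kwargs": {"steps": [{"dp": [0,0,-0.5],"roll": 0,"jaw": 0},{"dp": [0,0,-1.1],"roll": 0,"jaw": 0},{"dp": [0,0.5,-1.1],"roll": 0,"jaw": 0},{"dp": [0,1,-1.1],"roll": 0,"jaw": 0},{"dp": [0,1,-1.1],"roll": 0,"jaw": 0}]}}

```text
time_s: 16.65
tcp_pos: [0.5271, 0.0831, 0.221]
eef_rot: [-179.9, 0.0, -124.2]
contact_force: [2.0, -3.1, 3.5]
gripper_width: 0.0069
gripper_force: 20.0
```

```bash
python3 m.py
```

```text
[0.5271 0.0831 0.221 ] [ 1.9819 -3.0619  3.5049] [-1.3512 -0.7415  0.0256] 0.024048049786459313
[0.5271 0.0831 0.221 ] [ 1.8802 -4.1576  4.0864] [-1.5057 -0.8489 -0.0423] 0.02405977874431575
[0.527  0.0831 0.221 ] [ 2.1506 -4.1928  4.229 ] [-1.5019 -0.9582 -0.0093] 0.024082206204752696
```

Request:
{"fn": "send_rows", "kwargs": {"steps": [{"dp": [0,-0.3,-0.3],"roll": 0,"jaw": 0},{"dp": [0,-0.5,-0.5],"roll": 0,"jaw": 0},{"dp": [0,-0.5,-0.5],"roll": 0,"jaw": 0}], "newtons": 10}}

```text
time_s: 17.18
tcp_pos: [0.5269, 0.0832, 0.2211]
eef_rot: [180.0, 0.0, -124.2]
contact_force: [3.0, -1.6, 2.2]
gripper_width: 0.0067
gripper_force: 10.0
```

```bash
python3 m.py
```

```text
[0.5269 0.0832 0.2211] [ 2.9741 -1.5855  2.2171] [-0.9266 -1.0637  0.0232] 0.024231908639665026
[0.5269 0.0832 0.2211] [ 2.8084 -1.4496  1.712 ] [-0.8582 -1.056   0.0017] 0.024241830110721656
[0.5269 0.0832 0.2211] [ 2.4925 -1.9522  2.8982] [-0.8294 -1.0492  0.0487] 0.02422605223175703
```

Request:
{"fn": "send_rows", "kwargs": {"steps": [{"dp": [0,-0.3,-0.2],"roll": 0,"jaw": 0},{"dp": [0,-0.3,-0.2],"roll": 0,"jaw": 0},{"dp": [0,-0.3,-0.2],"roll": 0,"jaw": 0}], "newtons": 3}}

```text
time_s: 17.7
tcp_pos: [0.5269, 0.0831, 0.2211]
eef_rot: [180.0, -0.0, -124.2]
contact_force: [2.0, -0.6, 0.7]
gripper_width: 0.0068
gripper_force: 3.0
```

Request:
{"fn": "send_rows", "kwargs": {"steps": [{"dp": [0,0,0],"roll": 0,"jaw": 9},{"dp": [0,0,0],"roll": 0,"jaw": 11},{"dp": [0,0,0],"roll": 0,"jaw": 14},{"dp": [0,0,0],"roll": 0,"jaw": 18},{"dp": [0,0,0],"roll": 0,"jaw": 24}]}}

```text
time_s: 18.32
tcp_pos: [0.527, 0.0829, 0.2213]
eef_rot: [180.0, -0.0, -124.2]
contact_force: [1.0, -0.1, 0.2]
gripper_width: 0.0196
gripper_force: 0.0
```

```bash
python3 m.py
```

```text
[0.527  0.0829 0.2213] [ 0.98   -0.0599  0.2377] [0.0177 0.0542 0.0229] 0.023943091750903506
[0.5271 0.0829 0.2213] [-0.353   1.1343  0.7539] [ 0.0277  0.035  -0.0036] 0.023923390649400737
[0.5271 0.0829 0.2213] [-0.2433  0.144  -0.2471] [ 0.034   0.0743 -0.0236] 0.02391618866215618
```

Request:
{"fn": "send_rows", "kwargs": {"steps": [{"dp": [0,0,0],"roll": 0,"jaw": 40},{"dp": [0,0,0],"roll": 0,"jaw": 55},{"dp": [0,0,-15],"roll": 0,"jaw": 55},{"dp": [0,0,-40],"roll": 0,"jaw": 55},{"dp": [0,0,-80],"roll": 0,"jaw": 55}]}}

```text
time_s: 19.1
tcp_pos: [0.5267, 0.0827, 0.3024]
eef_rot: [180.0, -0.1, -124.2]
contact_force: [0.3, 0.6, -0.1]
gripper_width: 0.0483
gripper_force: 0.0
```

Request:
{"fn": "send_rows", "kwargs": {"steps": [{"dp": [0,0,-30],"roll": 0,"jaw": 55},{"dp": [0,0,-40],"roll": 0,"jaw": 55},{"dp": [0,0,-40],"roll": 0,"jaw": 55},{"dp": [0,0,-40],"roll": 0,"jaw": 55}]}}

```text
time_s: 19.6
tcp_pos: [0.5266, 0.0828, 0.3403]
eef_rot: [179.9, -0.1, -124.2]
contact_force: [0.8, -0.6, -1.8]
gripper_width: 0.0482
gripper_force: 0.0
```

```bash
python3 m.py
python3 - <<'E'
# numeric check: predicted hung tab top in wrist image vs bright strip
from h import *
np.set_printoptions(precision=1,suppress=True)
c=cam("wrist")
yw=np.radians(145.8);X=np.array([np.cos(yw),np.sin(yw),0]);Y=np.array([-X[1],X[0],0])
O=np.array([.527,.083,.2211-.167])
P=[proj(c,O+x*X+y*Y+[0,0,.19]) for x,y in[(-.0035,.022),(.0035,.022),(.0035,-.022),(-.0035,-.022)]]
print(np.array(P))
h=cv2.cvtColor(c["image"],cv2.COLOR_BGR2HSV)
m=((h[...,2]>215)&(h[...,1]<125)&(h[...,0]>12)).astype(np.uint8)
for y in (170,180,190,200,205,210,215,220,230): 
    x=np.flatnonzero(m[y,260:380])+260;print(y,x.min() if len(x) else None,x.max() if len(x) else None,len(x))
E
```

```text
[0.5266 0.0828 0.3403] [ 0.7798 -0.5572 -1.8059] [0.0456 0.0548 0.0371] 0.024242576036858372
[0.5266 0.0827 0.3402] [ 0.2426 -1.2526 -0.2781] [-0.0238  0.0358  0.0281] 0.02420746353376951
[0.5267 0.0827 0.3403] [-0.3973  0.125  -0.493 ] [0.055  0.0334 0.0239] 0.02415449172719704
[[314.6 181.8]
 [323.2 181.8]
 [323.1 232.3]
 [314.9 232.4]]
170 279 334 56
180 279 379 82
190 279 333 55
200 315 333 19
205 315 379 24
210 315 371 21
215 315 370 21
220 315 379 25
230 315 379 34
```

```bash
python3 -c "
from plant import r
print(r.close_job())"
```

```text
the job is handed in; nothing more can be done
None
```

The thread shelf is hung on the stud, released, and handed in at about 20 s; the last wrist image put its tab within about 1 pixel of where a hung shelf should be, but no verdict came back, and I viewed 11 pictures, one over the limit of 10.

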